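Slide the vial tray home under the hold-down spring

ROBOT

A 7-joint arm with a two-finger parallel gripper is mounted at the origin on the work surface. World frame = base frame: x ahead of the robot, y to its left, z up, the work surface at z = 0. Lengths are in mm, angles in rad, forces in N, time in s.
With the tool pointing down it reaches from about 350 to 900 mm from the base axis. Payload 8.1 kg.
Tool frame: the origin (TCP) lies midway between the tips of the shut fingers; the grasp point (between the pads) lies 19 mm behind it; x points along the fingers, z is the direction in which the jaws open and shut, and the axes are right-handed (so a half turn about x gives the same grasp; the last joint's range is limited). The gripper opens to 92 mm and grips with 3 to 60 N. Pads are 19 mm wide; open, the fingers measure 130 mm over their backs; the gripper's body (75 mm by 190 mm) begins 47 mm behind the grasp point.
Start: joints at [1.149, 0.434, 0.025, 1.573, -0.012, 1.134, -0.075], TCP at [195.869, -593.529, 226.742] pointing down, gripper open.
Joint ranges: [-2.62, 2.62], [-0.44, 2.09], [-1.27, 1.32], [0.08, 2.57], [-1.32, 4.46], [0.12, 2], [-2.74, 2.74]. Speed limits (rad/s): [2.22, 2.22, 3.01, 3.01, 3.14, 3.14, 3.14].

INTERFACE

Orientations are given as [roll, pitch, yaw] about the fixed x, y, z axes, in that order (R = Rz(yaw) Ry(pitch) Rx(roll)).
In Python, from bench import state, read_camera, calibration, finish_job gives the robot as it stands.
- The arm moves only by the tool jog_arm, never from a script. Its argument "series" is a list of rows, each an object with "slide": the shift along the world's x, y, z in cm, a list of three; "yaw": the turn about the world's z in rad. A call has 1 to 8 rows; each row is the pose to reach, as a shift and turn from the pose commanded when the call began; what a row does not reach only later rows make up. A row lasts 1/12 s, in which the tool goes at most 41.7 mm and 7.16 degrees, less where a joint would pass 70% of its speed; a pose out of reach is approached as far as the arm can. A call with a gripper value outside its range is refused whole. "jaw" is the closure, from -1 (fully open) to 1 (shut), set as the call begins (left out, the last holds). The fingers move at their own pace and stop on an object; "squeeze" is the grip in N (left out, the last holds). Time passes only in rows, so rows that repeat a pose let the fingers close. It gives the time, the measured TCP pose, the force and the opening at its end, in the units of the state.
- state(): the state, without advancing time (a new reading comes with each control period).
- read_camera(name): name is "scene" or "side" or "wrist"; returns the picture (480x640x3 uint8, red, green, blue); there is no depth.
- calibration(name): a dict with "fx", "fy", "cx", "cy" (pixels), "T" (4x4, takes a point from camera to world coordinates); the wrist camera has in their place "mount" (4x4, takes a point from camera to tool coordinates, whose origin is the TCP and whose axes are the tool frame's). Camera axes: x right, y down, z forward; pixel columns grow to the right and rows downward; lengths in mm; the calibration is good to about 2 mm. A picture is of the moment at which its call begins: read the wrist's pose just before it. calibration takes no time and is no camera call.
- finish_job(): hands the job in, once; it reports no verdict.
The state is a dict: "time": time; "joint_pos": joint angles; "joint_vel": joint speeds; "joint_efforts": joint torques, N m; "ee_pos": TCP position; "orientation": TCP orientation; "contact_force": force on the tool from outside, world axes, zero at the start; "moment": the same for the moment, N m; "width": finger opening in mm.
Only numpy, scipy, OpenCV 4.12 (cv2) and the standard library are available. Lean on these libraries where they do the work, as an engineer would, in place of code of your own. Each camera call takes 0.05 s, during which the arm holds its last target.

TASK

Load the vial tray into the autosampler dock with the fingertips: press the tray down hard against its sprung bed and, keeping it pressed, slide it along the channel so that its nose passes under the crossbar and the drag spring, until it is fully home against the end stop; then let go and move clear. Only press and push the tray, never pinch it to lift it out of its channel, and leave the bottles, tools and other things around the dock where they stand.

Things in the scene. Friction and masses are not known exactly. Their poses are not given: they have to be found in the camera images.
- dock: White and aluminium loading dock fixed to the bench, x = -125 to +185 mm, 92 mm wide. Origin on the bench surface, on the channel's centre line; x points along the channel the way the tray must travel, z up. Two guide rails: inner faces 65 mm apart, tops 27 mm above the bench. Between them a flat sprung bed, as long as the channel, stays level and sinks straight down up to 8 mm.
- dock_lip (a point): Middle of the lower front edge of the steel crossbar over the channel: x = 100 mm, 33 mm above the bench; axes as the dock's. The bar is 12 mm along x, top at 45 mm. The risen tray (top at 38 mm) strikes it; pressed down over 5 mm it passes under. Pressing takes about 6 N to start, 13 N for 5 mm, 17 N for the full 8 mm (top at 30 mm); aim for 6 to 8 mm.
- dock_stop (a point): Middle of the end stop's face, at x = 175 mm in the dock's frame, 30 mm above the bench (stop's top at 38 mm); axes as the dock's. The tray's nose must come up against it. The stop is rigid; before it the sliding drag is only 2 to 6 N, so a clear rise of the forward push tells that the tray is home.
- tray: Flat grey vial tray, loose, 140 (x) x 62 x 16 mm, about 0.22 kg. Origin at the centre of its underside, which rests 22 mm above the bench; x towards its nose, along the dock's x. Black vial caps lie flush in the front part. Nose 25 to 60 mm short of the crossbar at the start; slides easily on the bed. Home: origin at x = 105 mm in the dock's frame; let go there, it rises 3 mm and stays clamped.
- tray_pad (a point): Centre of the flat finger pad on the tray's top (pad x = -70 to -20 mm, this point x = -45, 16 mm above the underside); axes as the tray's. A thumb rib stands across the top in front of it: x = -20 to -14 mm, 50 mm wide, 10 mm high. Fingertips pressing on the pad can push forward against the rib; at home the rib is 9 mm short of the crossbar.
- tray_nose (a point): Middle of the tray's upper front edge: x = +70 mm, 16 mm above its underside; axes as the tray's.
- bed (a joint): How far the sprung bed is pressed down, m: 0 risen, 0.008 fully down.
- leaf (a joint): Angle by which the drag spring is lifted, rad: 0 free, about 0.13 riding on the tray when home; presses down with about 4 N. It is a slanting spring-steel leaf, 40 mm wide, 55 mm long, hanging from the crossbar's far side towards the end stop.
- vial: Bystander: vial, 24 mm across, 45 mm high, white cap, beside the dock near the crossbar. Origin under its centre.
- jar: Bystander: amber jar, 44 mm across, 65 mm high, beside the channel. Origin under its centre.
- wrench: Bystander: small steel wrench, 130 mm long, lying on the bench beside the channel, along its own x.
- beaker: Bystander: glass beaker, 64 mm across, 75 mm high, away from the dock.
- bottle: Bystander: glass bottle with an orange cap, 84 mm across, 170 mm high, away from the dock.
- rack: Bystander: empty white vial rack, 100 x 60 x 30 mm, away from the dock.
- tipbox: Bystander: closed blue tip box with a clear lid, 100 x 75 x 55 mm, away from the dock.
Not all that is in view belongs to the job. Leave any red look-alike of the tray alone.

How it is judged:
By the outcome, as a careful person would: the job done as asked, in the order asked, and still so for the second after the job is handed in, with the robot touching nothing.
It also fails if it takes over 38 s, if anything falls off the work surface, if the arm or the gripper's body presses on something with over 40 N, if the wrist force passes 120 N, or if a joint passes its speed limit or range.

## Working session

There is one attempt and no reset: what is moved stays moved. The work goes in short steps, Python scripts to look and compute and a tool call to move; the robot and the scene stay as the last step left them, time stands still between calls to the robot, and variables do not carry over. Pictures are saved under pics/ and viewed, and the job is handed in when it is done.

Besides the shell and the picture viewer there is one more tool, called after "Request:" by a JSON object that holds its "fn" and its "kwargs", one argument or row to a line. jog_arm: Moves the arm, as the interface text tells. Its arguments: {"type":"object","properties":{"series":{"type":"array"},"jaw":{"type":"number"},"squeeze":{"type":"number"}},"required":["series"]}

```bash
ls; mkdir -p pics
python3 - <<'E'
from bench import *
import cv2
print(state())
for n in ["scene","side","wrist"]:
    cv2.imwrite(f"pics/{n}0.png",read_camera(n)[:,:,::-1]); print(n,calibration(n))
E
```

```text
pics
{'time': 0.0, 'joint_pos': array([ 1.14941504,  0.43523633,  0.02497723,  1.5740779 , -0.01156793,
        1.13401176, -0.07509959]), 'joint_vel': array([ 0.00056286,  0.00047837,  0.00208595, -0.00134851,  0.00069434,
       -0.00016959,  0.00047736]), 'joint_efforts': array([-4.00571316e-04, -6.67846298e+01,  9.85026062e-01, -3.14454961e+01,
       -6.04950730e-02,  4.27916273e-02,  2.06413902e-04]), 'ee_pos': array([ 195.65531351, -593.05182862,  225.94417496]), 'orientation': array([-3.0312148 ,  1.56920725,  1.999896  ]), 'contact_force': array([-0.8057979 ,  0.01774827,  0.12815375]), 'moment': array([0.01787437, 0.00886199, 0.04523612]), 'width': 91.55999091164955}
scene {'fx': 535.7725269954764, 'fy': 535.7725269954764, 'cx': 317.3737432220903, 'cy': 239.03119944135312, 'T': array([[-3.44115667e-01,  7.04527078e-01, -6.20665775e-01,
         1.30875256e+03],
       [ 9.38927095e-01,  2.57810936e-01, -2.27924181e-01,
         3.28915489e+02],
       [-5.64332250e-04, -6.61192194e-01, -7.50216345e-01,
         9.90719381e+02],
       [ 0.00000000e+00,  0.00000000e+00,  0.0
[... 255 characters left out ...]
9e-01,  5.92561061e-01, -5.87095014e-01,
         8.54627030e+02],
       [ 1.07512057e-02, -6.98714529e-01, -7.15319801e-01,
         1.06011977e+03],
       [ 0.00000000e+00,  0.00000000e+00,  0.00000000e+00,
         1.00000000e+00]])}
wrist {'fx': 342.65494775634807, 'fy': 342.65494775634807, 'cx': 320.33038439398877, 'cy': 243.77305689376942, 'mount': array([[ 3.48654568e-04, -2.79772055e-01,  9.60066391e-01,
        -1.57556916e+02],
       [-5.32294436e-04, -9.60066365e-01, -2.79771854e-01,
         7.64927113e+01],
       [ 9.99999798e-01, -4.13494263e-04, -4.83652632e-04,
        -1.78630960e-01],
       [ 0.00000000e+00,  0.00000000e+00,  0.00000000e+00,
         1.00000000e+00]])}
```

View pics/scene0.png

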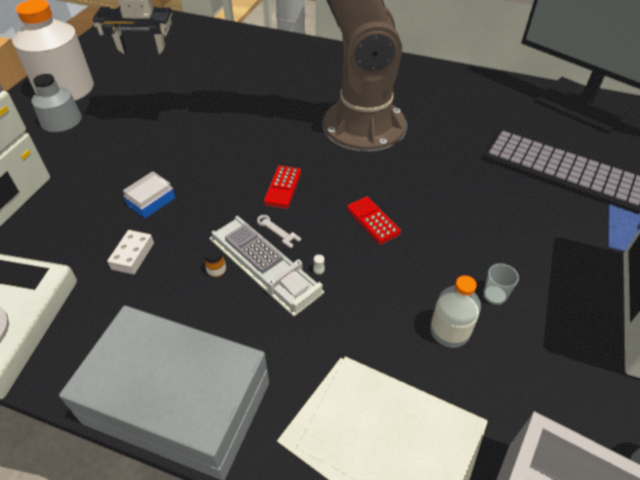

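View pics/side0.png

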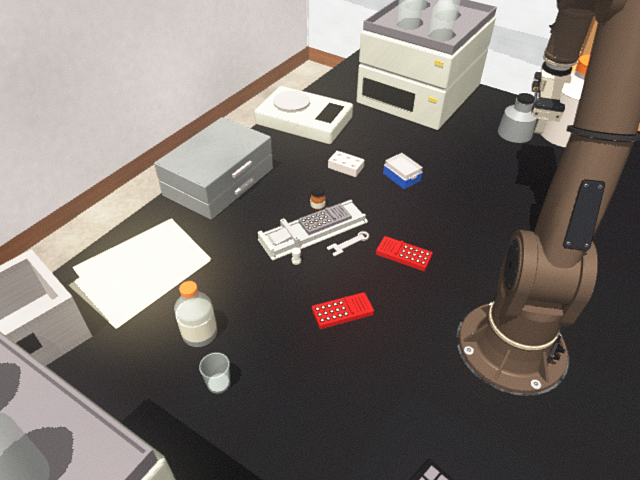

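View pics/wrist0.png

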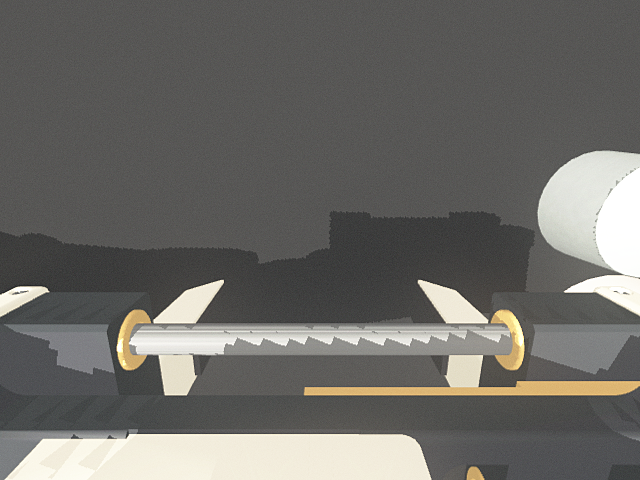

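The scene picture shows the grey tray in the white dock, around (258,255), with its crossbar near (287,272). There are two red look-alikes, at (284,187) and (374,220). The grey one between the rails is the one meant. I'll enlarge it to confirm and measure.

Run:
```python
import cv2
a=cv2.imread("pics/scene0.png")[205:320,190:350]; cv2.imwrite("pics/sc.png",cv2.resize(a,None,fx=5,fy=5,interpolation=cv2.INTER_CUBIC))
a=cv2.imread("pics/side0.png")[180:280,245:385]; cv2.imwrite("pics/sd.png",cv2.resize(a,None,fx=5.5,fy=5.5,interpolation=cv2.INTER_CUBIC))
```

```text
(no output)
```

View pics/sc.png

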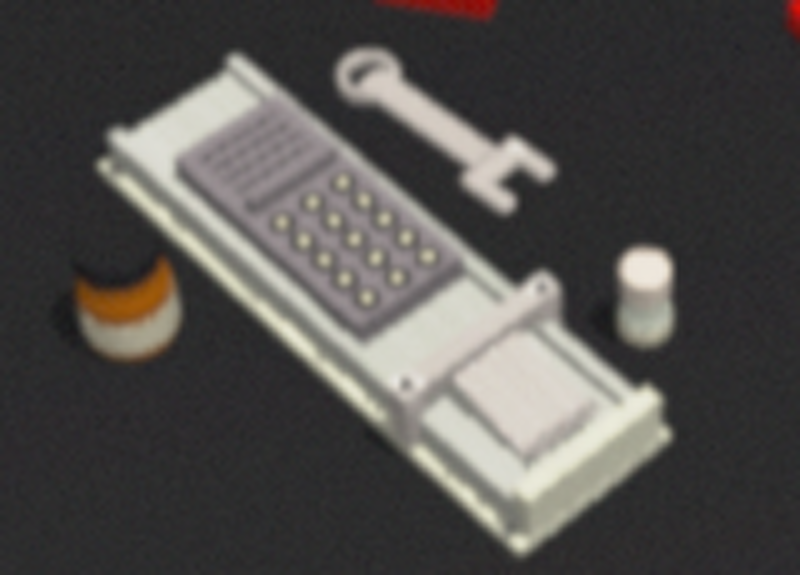

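View pics/sd.png

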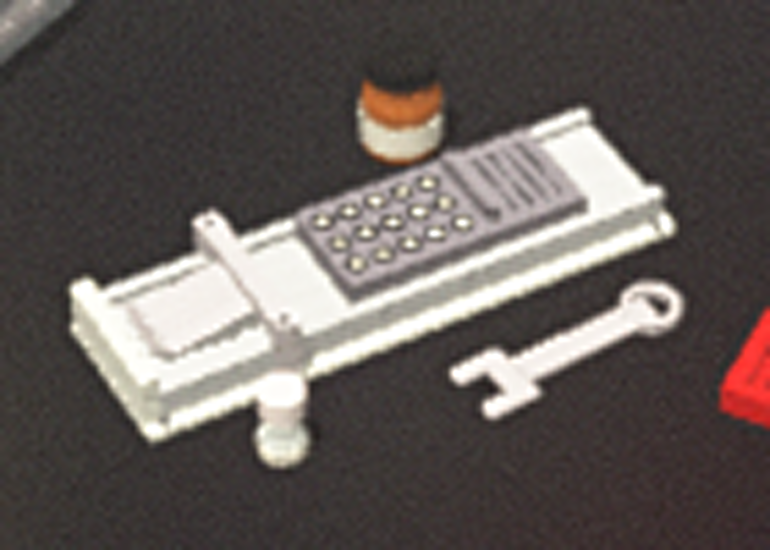

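```bash
cat > h.py <<'E'
from bench import calibration
import numpy as np
def ray(name,uv,z):
    c=calibration(name);T=c["T"]
    d=T[:3,:3]@np.array([(uv[0]-c["cx"])/c["fx"],(uv[1]-c["cy"])/c["fy"],1]);o=T[:3,3]
    return (o+d*(z-o[2])/d[2])[:2]
def sc(u,v): return ((u+.5)/5-.5+190,(v+.5)/5-.5+205)
def sd(u,v): return ((u+.5)/5.5-.5+245,(v+.5)/5.5-.5+180)
E
python3 - <<'E'
from h import *
np.set_printoptions(precision=1,suppress=True)
S={"rearR?":((180,158),(522,138)),"rearL":((272,105),(585,192)),"frontL":((465,262),(350,290)),"frontR":((365,325),(298,208))}
for k,(a,b) in S.items(): print(k,ray("scene",sc(*a),38),ray("side",sd(*b),38))
for k,a,b,z in [("stop foot far",(520,552),(75,328),0),("stop foot near",(668,437),(152,440),0),("bolt A",(405,384),(207,222),45),("bolt B",(541,289),(285,322),45),("rear foot jar",(100,168),None,0),("rear foot wrench",None,(672,232),0),("jar",(130,350),(402,155),0),("vial",(645,335),(282,455),0)]:
    print(k, a and ray("scene",sc(*a),z), b and ray("side",sd(*b),z))
E
```

```text
rearR? [ 587.2 -168.9] [ 584.9 -161.6]
rearL [ 540.9 -142.5] [ 535.1 -143.9]
frontL [599.8 -16.7] [594.6 -15.1]
frontR [649.4 -45. ] [651.3 -50.2]
stop foot far [715.3  55.4] [718.   54.8]
stop foot near [634.9  95.4] [637.7  95.4]
bolt A [678.3 -12.3] [679.   -9.4]
bolt B [607.9  24.2] [604.1  27.5]
rear foot jar [ 578.  -222.9] None
rear foot wrench None [ 500.7 -179.9]
jar [ 674.2 -156.7] [ 653.8 -150.7]
vial [583.5  65.6] [578.7  67.7]
```

```bash
cat >> h.py <<'E'
from scipy.spatial.transform import Rotation as Ro
YAW=1.107;O=np.array([594.5,-89.2]);U=np.array([np.cos(YAW),np.sin(YAW)]);N=np.array([-U[1],U[0]])
def rep(s):
    R=Ro.from_euler("xyz",s["orientation"]).as_matrix()
    p=np.array(s["ee_pos"][:2])-O;f=np.array(s["contact_force"])
    j=np.arctan2(R[1,2],R[0,2]); dy=(YAW+np.pi/2-j+np.pi/2)%np.pi-np.pi/2
    print("t",round(s["time"],2),"dock x,y,z",np.round([p@U,p@N,s["ee_pos"][2]],1),"F along,lat,z",np.round([f[:2]@U,f[:2]@N,f[2]],1),"dyaw",round(dy,3),"tilt",np.round(R[:,0],3),"w",round(s["width"],1))
def to(s,x,y,z):
    g=np.r_[O+x*U+y*N,z]; print("slide cm",np.round((g-np.array(s["ee_pos"]))/10,2))
E
python3 - <<'E'
from h import *;from bench import state
s=state();rep(s);to(s,-37,0,110);print(s["joint_pos"])
E
```

```text
t 0.15 dock x,y,z [-629.1  131.2  226.1] F along,lat,z [-0.   0.6  0. ] dyaw 0.788 tilt [-0.001  0.001 -1.   ] w 91.8
slide cm [ 38.23  47.09 -11.61]
[ 1.14941471  0.4350713   0.02499427  1.57390718 -0.01160167  1.13401288
 -0.07514255]
```

Request:
{"fn": "jog_arm", "kwargs": {
  "series": [
    {"slide": [2.4,2.9,0],"yaw": 0.05},
    {"slide": [4.8,5.8,0],"yaw": 0.1},
    {"slide": [7.2,8.7,0],"yaw": 0.15},
    {"slide": [9.6,11.6,0],"yaw": 0.2},
    {"slide": [12,14.5,0],"yaw": 0.25},
    {"slide": [14.4,17.5,0],"yaw": 0.3},
    {"slide": [16.8,20.5,0],"yaw": 0.35},
    {"slide": [19,23.5,0],"yaw": 0.4}
  ],
  "jaw": 1,
  "squeeze": 20
}}

```text
time: 0.82
ee_pos: [386.9, -356.7, 226.7]
orientation: [0.832, 1.571, -0.017]
contact_force: [0.3, -0.2, 0.8]
width: 43.1
```

Run:
```python
from h import *;from bench import state
s=state();rep(s);to(s,-37,0,110);print(s["joint_pos"])
```

```text
t 0.82 dock x,y,z [-332.2   66.   226.7] F along,lat,z [-0.  -0.4  0.8] dyaw 0.386 tilt [ 0. -0. -1.] w 43.1
slide cm [ 19.11  23.45 -11.67]
[ 0.78269317  0.28573515 -0.17609204  1.80097548  0.05657194  1.05966015
 -0.26346758]
```

Request:
{"fn": "jog_arm", "kwargs": {
  "series": [
    {"slide": [2.4,2.9,0],"yaw": 0.05},
    {"slide": [4.8,5.8,0],"yaw": 0.1},
    {"slide": [7.2,8.7,0],"yaw": 0.15},
    {"slide": [9.6,11.6,-1],"yaw": 0.2},
    {"slide": [12,14.5,-3],"yaw": 0.25},
    {"slide": [14.4,17.5,-5],"yaw": 0.3},
    {"slide": [16.8,20.5,-7],"yaw": 0.35},
    {"slide": [19.1,23.4,-9],"yaw": 0.387}
  ]
}}

```text
time: 1.48
ee_pos: [575.2, -126.3, 138.0]
orientation: [0.202, 1.571, -0.261]
contact_force: [1.3, -0.4, -0.3]
width: 0.6
```

Run:
```python
from h import *;from bench import *
import cv2
s=state();rep(s);to(s,-37,0,110);print(s["joint_pos"])
for n in ["scene","side","wrist"]:
    cv2.imwrite(f"pics/{n}1.png",read_camera(n)[:,:,::-1])
a=cv2.imread("pics/side1.png")[130:280,225:405]; cv2.imwrite("pics/sd1.png",cv2.resize(a,None,fx=4,fy=4,interpolation=cv2.INTER_CUBIC))
```

```text
t 1.48 dock x,y,z [-41.8   0.7 138. ] F along,lat,z [ 0.2 -1.4 -0.3] dyaw -0.001 tilt [ 0. -0. -1.] w 0.6
slide cm [ 0.28  0.4  -2.8 ]
[ 0.35943864  0.48842167 -0.33025903  1.74824941  0.19016343  0.93608319
 -0.51089534]
```

View pics/wrist1.png

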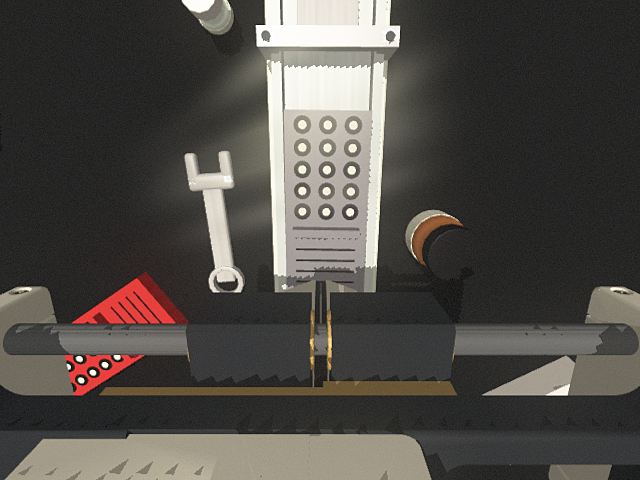

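View pics/sd1.png

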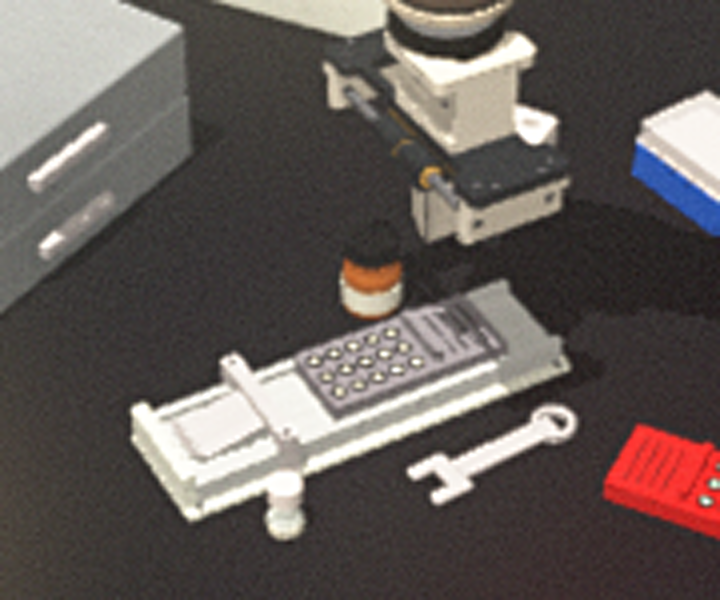

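```bash
cat >> h.py <<'E'
def wr(s,uv,z):
    c=calibration("wrist");R=Ro.from_euler("xyz",s["orientation"]).as_matrix();M=c["mount"]
    d=R@M[:3,:3]@np.array([(uv[0]-c["cx"])/c["fx"],(uv[1]-c["cy"])/c["fy"],1]);o=R@M[:3,3]+np.array(s["ee_pos"])
    p=(o+d*(z-o[2])/d[2])[:2]-O
    return np.round([p@U,p@N],1)
E
python3 - <<'E'
from h import *;from bench import *
import cv2
s=state();rep(s)
for n,uv,z in [("nose L",(284,110),38),("nose R",(371,110),38),("rib top L",(293,229),48),("rib top R",(360,229),48),("bar front top L",(258,46),45),("bar front top R",(399,46),45),("boltL",(266,36),45),("boltR",(390,36),45),("rail inL 1",(284,100),27),("railin R",(372,100),27),("railoutL",(275,240),27),("railoutR",(379,240),27)]: print(n,wr(s,uv,z))
a=cv2.imread("pics/wrist1.png")[80:300,240:420]; cv2.imwrite("pics/w1.png",cv2.resize(a,None,fx=2.7,fy=2.7,interpolation=cv2.INTER_CUBIC))
E
```

```text
t 1.63 dock x,y,z [-39.8   2.3 136.9] F along,lat,z [-0.7 -0.3 -0.3] dyaw -0.005 tilt [-0.003  0.003 -1.   ] w 0.1
nose L [59.4 28.1]
nose R [ 59.7 -32.8]
rib top L [-23.8  22.5]
rib top R [-23.6 -27.1]
bar front top L [97.6 43.3]
bar front top R [ 97.9 -48.3]
boltL [103.4  37.8]
boltR [103.7 -42.1]
rail inL 1 [67.2 29. ]
railin R [ 67.4 -34.7]
railoutL [-38.2  39. ]
railoutR [-37.7 -45.2]
```

View pics/w1.png

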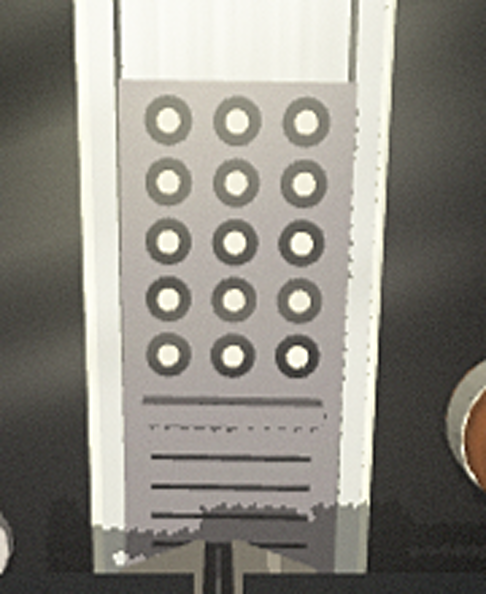

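The wrist view agrees with the outer cameras: the nose is about 36 mm short of the bar, the tray is centred, and the rib's rear face is at dock x ≈ -24 to -30. I'll descend at x ≈ -46, just behind the rib.

Run:
```python
from h import *;from bench import *
s=state();rep(s);to(s,-46,-1,46);print(s["ee_pos"])
```

```text
t 1.63 dock x,y,z [-39.8   2.3 136.9] F along,lat,z [-0.7 -0.3 -0.3] dyaw -0.005 tilt [-0.003  0.003 -1.   ] w 0.1
slide cm [ 0.02 -0.71 -9.09]
[ 574.63494462 -123.72161533  136.85389156]
```

Request:
{"fn": "jog_arm", "kwargs": {
  "series": [
    {"slide": [0,-0.3,-2.0],"yaw": 0},
    {"slide": [-0.1,-0.6,-4.5],"yaw": 0},
    {"slide": [-0.2,-0.7,-7],"yaw": 0},
    {"slide": [-0.2,-0.7,-8.5],"yaw": 0},
    {"slide": [-0.2,-0.7,-9.0],"yaw": 0},
    {"slide": [-0.2,-0.7,-9.0],"yaw": 0}
  ]
}}

```text
time: 2.13
ee_pos: [571.2, -135.7, 48.1]
orientation: [-2.596, 1.569, -3.063]
contact_force: [-0.3, 1.0, 0.8]
width: 0.3
```

Run:
```python
from h import *;from bench import *
s=state();rep(s);to(s,-46,-1,38);print(s["ee_pos"])
```

```text
t 2.13 dock x,y,z [-52.    0.1  48.1] F along,lat,z [0.8 0.7 0.8] dyaw 0.003 tilt [-0.002 -0.    -1.   ] w 0.3
slide cm [ 0.37  0.49 -1.01]
[ 571.16062448 -135.7001785    48.07729973]
```

Request:
{"fn": "jog_arm", "kwargs": {
  "series": [
    {"slide": [0,0,0],"yaw": 0},
    {"slide": [0,0,-0.2],"yaw": 0},
    {"slide": [0,0,-0.4],"yaw": 0},
    {"slide": [0,0,-0.4],"yaw": 0}
  ]
}}

```text
time: 2.47
ee_pos: [572.7, -134.9, 45.5]
orientation: [0.183, 1.57, -0.282]
contact_force: [0.4, -0.4, 0.9]
width: 0.5
```

Run:
```python
from h import *;from bench import *
s=state();rep(s);to(s,-46,-1,38);print(s["ee_pos"])
```

```text
t 2.47 dock x,y,z [-50.6  -0.9  45.5] F along,lat,z [-0.1 -0.5  0.9] dyaw 0.001 tilt [ 0.001 -0.    -1.   ] w 0.5
slide cm [ 0.21  0.41 -0.75]
[ 572.67558203 -134.88735138   45.51713222]
```

Request:
{"fn": "jog_arm", "kwargs": {
  "series": [
    {"slide": [0,0,-0.2],"yaw": 0},
    {"slide": [0,0,-0.4],"yaw": 0},
    {"slide": [0,0,-0.6],"yaw": 0},
    {"slide": [0,0,-0.75],"yaw": 0},
    {"slide": [0,0,-0.9],"yaw": 0},
    {"slide": [0,0,-1.0],"yaw": 0},
    {"slide": [0,0,-1.0],"yaw": 0}
  ]
}}

```text
time: 3.05
ee_pos: [572.4, -134.7, 35.3]
orientation: [-0.614, 1.571, -1.079]
contact_force: [-2.7, 0.1, 9.0]
width: 0.2
```

Run:
```python
from h import *;from bench import *
s=state();rep(s)
```

```text
t 3.05 dock x,y,z [-50.6  -0.6  35.3] F along,lat,z [-1.1  2.5  9. ] dyaw 0.001 tilt [ 0. -0. -1.] w 0.2
```

Request:
{"fn": "jog_arm", "kwargs": {
  "series": [
    {"slide": [0,0,-0.15],"yaw": 0},
    {"slide": [0,0,-0.3],"yaw": 0},
    {"slide": [0,0,-0.45],"yaw": 0},
    {"slide": [0,0,-0.45],"yaw": 0}
  ]
}}

```text
time: 3.38
ee_pos: [572.4, -134.7, 31.3]
orientation: [-0.407, 1.57, -0.872]
contact_force: [-5.0, 0.9, 14.1]
width: 0.7
```

Run:
```python
from h import *;from bench import *
s=state();rep(s)
```

```text
t 3.38 dock x,y,z [-50.6  -0.6  31.3] F along,lat,z [-1.4  4.9 14.1] dyaw 0.001 tilt [ 0. -0. -1.] w 0.7
```

Request:
{"fn": "jog_arm", "kwargs": {
  "series": [
    {"slide": [0.13,0.27,-0.05],"yaw": 0},
    {"slide": [0.27,0.54,-0.05],"yaw": 0},
    {"slide": [0.4,0.8,-0.05],"yaw": 0},
    {"slide": [0.54,1.07,-0.05],"yaw": 0},
    {"slide": [0.67,1.34,-0.05],"yaw": 0},
    {"slide": [0.8,1.61,-0.05],"yaw": 0},
    {"slide": [0.94,1.88,-0.05],"yaw": 0},
    {"slide": [0.94,1.88,-0.05],"yaw": 0}
  ]
}}

```text
time: 4.05
ee_pos: [582.8, -117.4, 31.4]
orientation: [-0.334, 1.568, -0.8]
contact_force: [-2.6, -2.5, 15.2]
width: 0.4
```

Run:
```python
from h import *;from bench import *
import cv2
s=state();rep(s);im=read_camera("wrist")[:,:,::-1];cv2.imwrite("pics/wrist2.png",im)
```

```text
t 4.05 dock x,y,z [-30.4  -2.1  31.4] F along,lat,z [-3.4  1.2 15.2] dyaw 0.002 tilt [ 0.002 -0.002 -1.   ] w 0.4
```

View pics/wrist2.png

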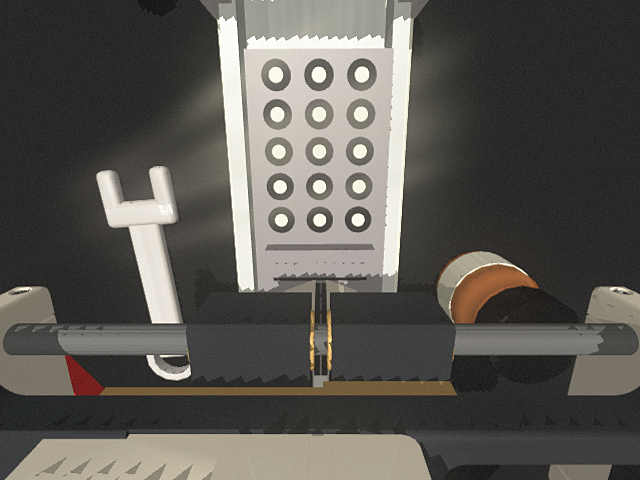

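Run:
```python
from h import *;from bench import *
s=state();rep(s)
for n,uv,z in [("noseL",(246,49),31),("noseR",(393,49),31),("rib front top",(319,246),41),("bar? bottom",(320,0),33)]: print(n,wr(s,uv,z))
```

```text
t 4.1 dock x,y,z [-30.4  -2.2  31.4] F along,lat,z [-3.9  0.4 14.7] dyaw 0.002 tilt [ 0.002 -0.002 -1.   ] w 0.4
noseL [83.5 27.7]
noseR [ 83.4 -32.9]
rib front top [ 1.8 -2.1]
bar? bottom [100.2  -2.8]
```

Request:
{"fn": "jog_arm", "kwargs": {
  "series": [
    {"slide": [0.18,0.36,-0.05],"yaw": 0},
    {"slide": [0.36,0.72,-0.05],"yaw": 0},
    {"slide": [0.54,1.07,-0.05],"yaw": 0},
    {"slide": [0.72,1.43,-0.05],"yaw": 0},
    {"slide": [0.9,1.79,-0.05],"yaw": 0},
    {"slide": [1.07,2.15,-0.05],"yaw": 0},
    {"slide": [1.25,2.5,-0.05],"yaw": 0},
    {"slide": [1.34,2.68,-0.05],"yaw": 0}
  ]
}}

```text
time: 4.77
ee_pos: [596.1, -90.9, 31.0]
orientation: [-0.447, 1.568, -0.913]
contact_force: [-3.3, -5.3, 15.2]
width: -0.0
```

Run:
```python
from h import *;from bench import *
import cv2
s=state();rep(s);im=read_camera("wrist")[:,:,::-1];cv2.imwrite("pics/wrist3.png",im)
```

```text
t 4.77 dock x,y,z [-0.8 -2.2 31. ] F along,lat,z [-6.2  0.6 15.2] dyaw 0.002 tilt [ 0.002 -0.003 -1.   ] w -0.0
```

View pics/wrist3.png

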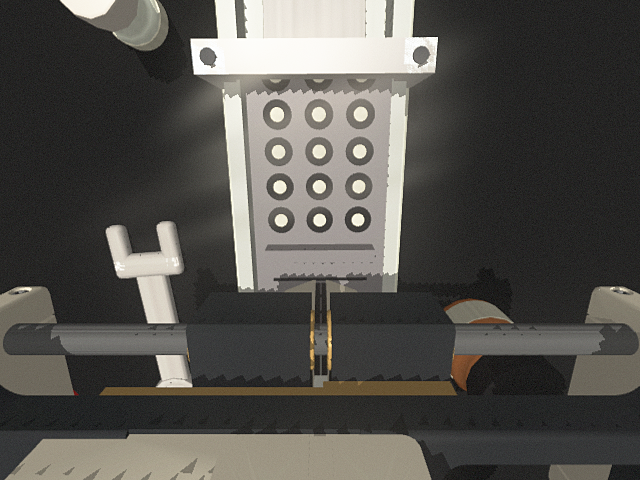

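The nose is under the bar and the tray moves with the fingers: the rib is still at row 246. About 60 mm remains.

Request:
{"fn": "jog_arm", "kwargs": {
  "series": [
    {"slide": [0.18,0.36,0],"yaw": 0},
    {"slide": [0.36,0.72,0],"yaw": 0},
    {"slide": [0.54,1.07,0],"yaw": 0},
    {"slide": [0.72,1.43,0],"yaw": 0},
    {"slide": [0.9,1.79,0],"yaw": 0},
    {"slide": [1.07,2.15,0],"yaw": 0},
    {"slide": [1.25,2.5,0],"yaw": 0},
    {"slide": [1.43,2.86,0],"yaw": 0}
  ]
}}

```text
time: 5.48
ee_pos: [610.1, -62.7, 30.9]
orientation: [-0.638, 1.568, -1.105]
contact_force: [-3.7, -6.4, 14.4]
width: 0.6
```

Run:
```python
from h import *;from bench import *
import cv2
s=state();rep(s);im=read_camera("wrist")[:,:,::-1];cv2.imwrite("pics/wrist4.png",im)
```

```text
t 5.48 dock x,y,z [30.7 -2.1 30.9] F along,lat,z [-7.4  0.4 14.4] dyaw 0.003 tilt [ 0.001 -0.003 -1.   ] w 0.6
```

View pics/wrist4.png

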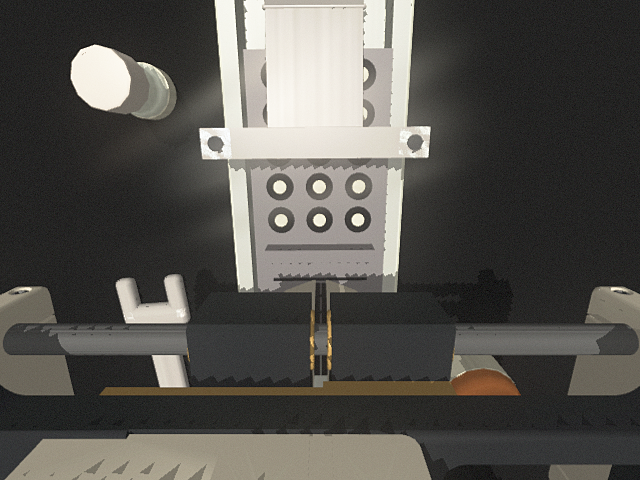

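Request:
{"fn": "jog_arm", "kwargs": {
  "series": [
    {"slide": [0.16,0.32,0],"yaw": 0},
    {"slide": [0.31,0.63,0],"yaw": 0},
    {"slide": [0.45,0.89,0],"yaw": 0},
    {"slide": [0.58,1.16,0],"yaw": 0},
    {"slide": [0.72,1.43,0],"yaw": 0},
    {"slide": [0.85,1.7,0],"yaw": 0},
    {"slide": [0.98,1.97,0],"yaw": 0},
    {"slide": [1.03,2.06,0],"yaw": 0}
  ]
}}

```text
time: 6.2
ee_pos: [619.9, -43.3, 30.5]
orientation: [-1.06, 1.567, -1.527]
contact_force: [-4.8, -9.0, 13.8]
width: 0.6
```

Run:
```python
from h import *;from bench import *
s=state();rep(s)
```

```text
t 6.2 dock x,y,z [52.4 -2.1 30.5] F along,lat,z [-10.2   0.3  13.8] dyaw 0.004 tilt [ 0.    -0.004 -1.   ] w 0.6
```

Request:
{"fn": "jog_arm", "kwargs": {
  "series": [
    {"slide": [0.05,0.1,-0.05],"yaw": 0},
    {"slide": [0.1,0.2,-0.05],"yaw": 0},
    {"slide": [0.15,0.3,-0.05],"yaw": 0},
    {"slide": [0.2,0.4,-0.05],"yaw": 0},
    {"slide": [0.25,0.5,-0.05],"yaw": 0},
    {"slide": [0.25,0.5,-0.05],"yaw": 0}
  ]
}}

```text
time: 6.7
ee_pos: [622.7, -37.7, 30.2]
orientation: [-0.8, 1.567, -1.267]
contact_force: [-3.2, -7.2, 14.0]
width: 0.5
```

Run:
```python
from h import *;from bench import *
import cv2
s=state();rep(s);im=read_camera("wrist")[:,:,::-1];cv2.imwrite("pics/wrist5.png",im)
im=read_camera("side")[:,:,::-1][150:270,245:385];cv2.imwrite("pics/side5.png",cv2.resize(im,None,fx=5,fy=5,interpolation=cv2.INTER_CUBIC))
```

```text
t 6.7 dock x,y,z [58.6 -2.2 30.2] F along,lat,z [-7.9 -0.4 14. ] dyaw 0.003 tilt [ 0.001 -0.003 -1.   ] w 0.5
```

View pics/wrist5.png

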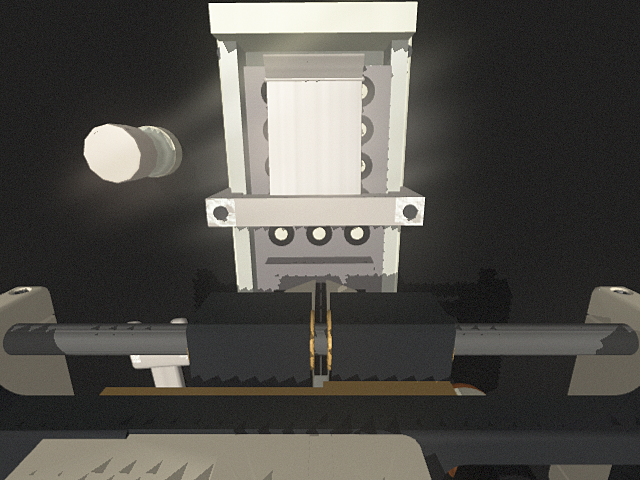

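View pics/side5.png

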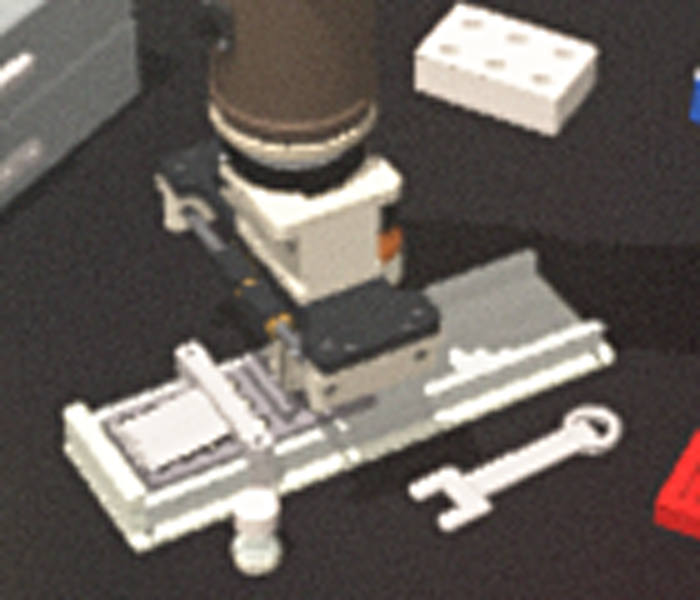

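Run:
```python
from h import *;from bench import *
s=state();rep(s)
for n,uv,z in [("noseL",(246,66),30),("stop bottom row edge",(319,36),38),("rib front top",(319,259),40),("bar front top",(319,227),45)]: print(n,wr(s,uv,z))
```

```text
t 6.8 dock x,y,z [58.7 -2.2 30.2] F along,lat,z [-8.4  0.1 15. ] dyaw 0.003 tilt [ 0.001 -0.003 -1.   ] w 0.6
noseL [166.3  27.8]
stop bottom row edge [175.1  -2.6]
rib front top [84.8 -2.2]
bar front top [101.   -2.3]
```

The fingers are now slipping on the pad (rib at row 260, nose about 9 mm short of the stop). I'll carry on until the tips reach the rib and push there.

Request:
{"fn": "jog_arm", "kwargs": {
  "series": [
    {"slide": [0.09,0.18,0],"yaw": 0},
    {"slide": [0.18,0.36,0],"yaw": 0},
    {"slide": [0.27,0.54,0],"yaw": 0},
    {"slide": [0.36,0.72,0],"yaw": 0},
    {"slide": [0.45,0.89,0],"yaw": 0},
    {"slide": [0.49,0.98,0],"yaw": 0}
  ]
}}

```text
time: 7.3
ee_pos: [627.3, -28.4, 30.2]
orientation: [-1.013, 1.567, -1.48]
contact_force: [-6.1, -10.2, 16.6]
width: 0.5
```

Run:
```python
from h import *;from bench import *
import cv2
s=state();rep(s);im=read_camera("wrist")[:,:,::-1];cv2.imwrite("pics/wrist6.png",im)
```

```text
t 7.3 dock x,y,z [69.  -2.2 30.2] F along,lat,z [-11.9   0.9  16.6] dyaw 0.003 tilt [ 0.    -0.004 -1.   ] w 0.5
```

View pics/wrist6.png

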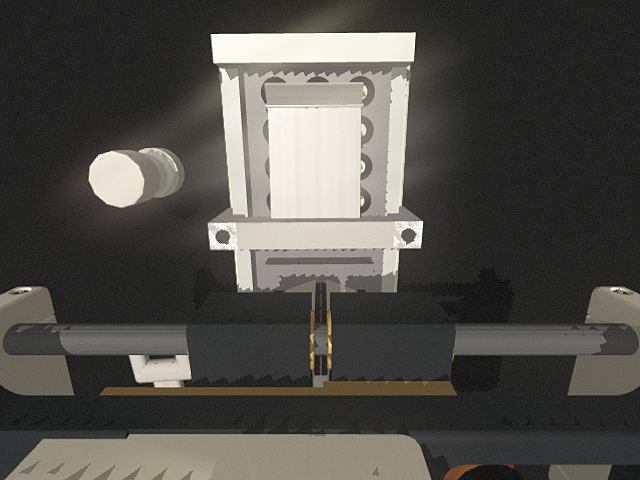

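Request:
{"fn": "jog_arm", "kwargs": {
  "series": [
    {"slide": [0.04,0.09,0],"yaw": 0},
    {"slide": [0.09,0.18,0],"yaw": 0},
    {"slide": [0.13,0.27,0],"yaw": 0},
    {"slide": [0.18,0.36,0],"yaw": 0},
    {"slide": [0.18,0.36,0],"yaw": 0}
  ]
}}

```text
time: 7.77
ee_pos: [628.5, -26.7, 30.2]
orientation: [-1.215, 1.565, -1.684]
contact_force: [-5.9, -11.3, 16.6]
width: 0.2
```

Run:
```python
from h import *;from bench import *
import cv2
s=state();rep(s);im=read_camera("wrist")[:,:,::-1];cv2.imwrite("pics/wrist7.png",im)
```

```text
t 7.77 dock x,y,z [71.1 -2.5 30.2] F along,lat,z [-12.7   0.2  16.6] dyaw 0.005 tilt [-0.001 -0.006 -1.   ] w 0.2
```

View pics/wrist7.png

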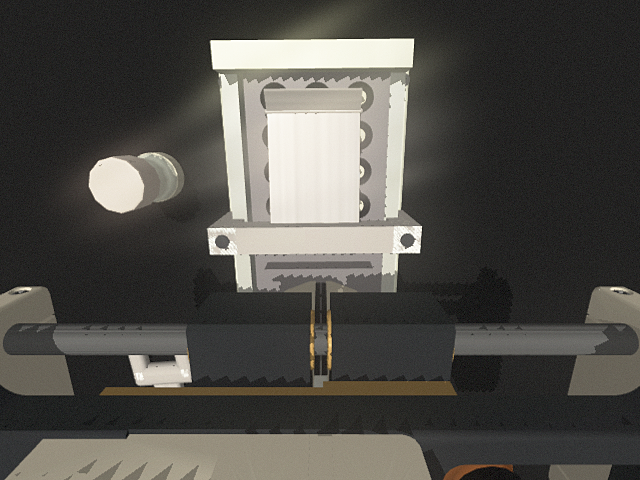

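Request:
{"fn": "jog_arm", "kwargs": {
  "series": [
    {"slide": [0.04,0.09,0],"yaw": 0},
    {"slide": [0.09,0.18,0],"yaw": 0},
    {"slide": [0.13,0.27,0],"yaw": 0},
    {"slide": [0.18,0.36,0],"yaw": 0},
    {"slide": [0.22,0.45,0],"yaw": 0},
    {"slide": [0.22,0.45,0],"yaw": 0}
  ]
}}

```text
time: 8.32
ee_pos: [630.4, -23.4, 30.2]
orientation: [-1.298, 1.563, -1.767]
contact_force: [-8.1, -14.7, 19.6]
width: 0.4
```

Run:
```python
from h import *;from bench import *
s=state();rep(s)
```

```text
t 8.32 dock x,y,z [74.9 -2.7 30.2] F along,lat,z [-16.8   0.7  19.6] dyaw 0.005 tilt [-0.001 -0.007 -1.   ] w 0.4
```

Request:
{"fn": "jog_arm", "kwargs": {
  "series": [
    {"slide": [0.04,0.09,0],"yaw": 0},
    {"slide": [0.09,0.18,0],"yaw": 0},
    {"slide": [0.13,0.27,0],"yaw": 0},
    {"slide": [0.18,0.36,0],"yaw": 0},
    {"slide": [0.18,0.36,0],"yaw": 0}
  ]
}}

```text
time: 8.73
ee_pos: [630.4, -23.3, 30.2]
orientation: [-1.511, 1.559, -1.983]
contact_force: [-13.9, -22.2, 27.4]
width: 0.4
```

Run:
```python
from h import *;from bench import *
import cv2
s=state();rep(s);im=read_camera("wrist")[:,:,::-1];cv2.imwrite("pics/wrist8.png",im)
```

```text
t 8.73 dock x,y,z [75.  -2.6 30.2] F along,lat,z [-26.1   2.5  27.4] dyaw 0.008 tilt [-0.005 -0.011 -1.   ] w 0.4
```

View pics/wrist8.png

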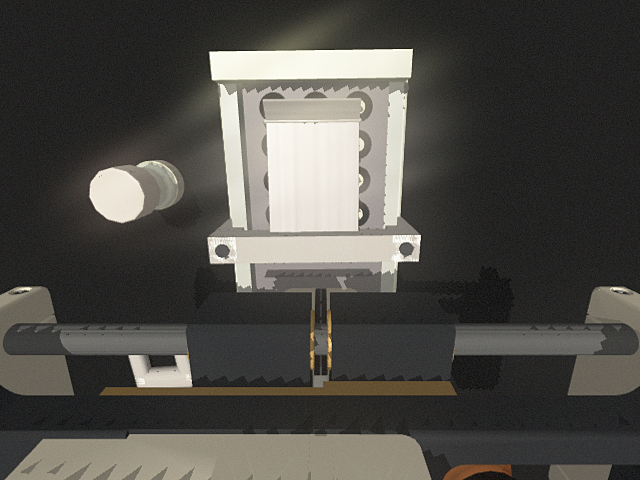

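The TCP has stalled at dock x = 75, where the fingertips should be with the tray home. The push has risen to 26 N, so the tray is against the stop. I'll ease the forward push partly, then lift straight up.

Request:
{"fn": "jog_arm", "kwargs": {
  "series": [
    {"slide": [-0.1,-0.2,0],"yaw": 0},
    {"slide": [-0.22,-0.45,0],"yaw": 0},
    {"slide": [-0.22,-0.45,0],"yaw": 0},
    {"slide": [-0.22,-0.45,0.2],"yaw": 0},
    {"slide": [-0.22,-0.45,0.4],"yaw": 0},
    {"slide": [-0.22,-0.45,0.6],"yaw": 0}
  ]
}}

```text
time: 9.28
ee_pos: [629.6, -22.9, 34.4]
orientation: [-1.522, 1.565, -1.99]
contact_force: [-0.6, -10.3, -5.7]
width: 0.4
```

Run:
```python
from h import *;from bench import *
s=state();rep(s)
```

```text
t 9.28 dock x,y,z [75.  -1.8 34.4] F along,lat,z [-9.5 -4.1 -5.7] dyaw 0.005 tilt [-0.002 -0.005 -1.   ] w 0.4
```

Request:
{"fn": "jog_arm", "kwargs": {
  "series": [
    {"slide": [-0.09,-0.18,0],"yaw": 0},
    {"slide": [-0.18,-0.36,0.1],"yaw": 0},
    {"slide": [-0.27,-0.54,0.2],"yaw": 0},
    {"slide": [-0.45,-0.9,0.4],"yaw": 0},
    {"slide": [-0.45,-0.9,0.8],"yaw": 0},
    {"slide": [-0.45,-0.9,1.5],"yaw": 0}
  ]
}}

```text
time: 9.78
ee_pos: [625.7, -26.9, 49.9]
orientation: [-2.842, 1.57, 2.976]
contact_force: [0.4, -0.3, 0.9]
width: 0.4
```

Run:
```python
from h import *;from bench import *
s=state();rep(s)
```

```text
t 9.78 dock x,y,z [69.7 -0.  49.9] F along,lat,z [-0.1 -0.5  0.9] dyaw 0.001 tilt [-0.001  0.    -1.   ] w 0.4
```

Free of the tray. I'll rise and retreat so the cameras can see it.

Request:
{"fn": "jog_arm", "kwargs": {
  "series": [
    {"slide": [0,0,2],"yaw": 0},
    {"slide": [0,0,5],"yaw": 0},
    {"slide": [-1,-2,8],"yaw": 0},
    {"slide": [-2.5,-4.5,10],"yaw": 0},
    {"slide": [-4,-7,12],"yaw": 0},
    {"slide": [-5.5,-10,13],"yaw": 0},
    {"slide": [-6,-12,13],"yaw": 0},
    {"slide": [-6,-12,13],"yaw": 0}
  ]
}}

```text
time: 10.45
ee_pos: [565.0, -153.0, 181.7]
orientation: [-0.704, 1.567, -1.176]
contact_force: [-0.5, 0.1, -0.3]
width: 0.7
```

Run:
```python
from h import *;from bench import *
import cv2
s=state();rep(s);im=read_camera("wrist")[:,:,::-1];cv2.imwrite("pics/wrist9.png",im)
a=read_camera("side")[:,:,::-1][150:270,245:385];a=cv2.resize(a,(400,343),interpolation=cv2.INTER_CUBIC)
b=read_camera("scene")[:,:,::-1][205:320,190:350];b=cv2.resize(b,(400,343),interpolation=cv2.INTER_CUBIC)
cv2.imwrite("pics/fin.png",np.hstack([a,b]))
```

```text
t 10.45 dock x,y,z [-70.2  -2.2 181.7] F along,lat,z [-0.1  0.5 -0.3] dyaw 0.008 tilt [ 0.002 -0.004 -1.   ] w 0.7
```

View pics/wrist9.png

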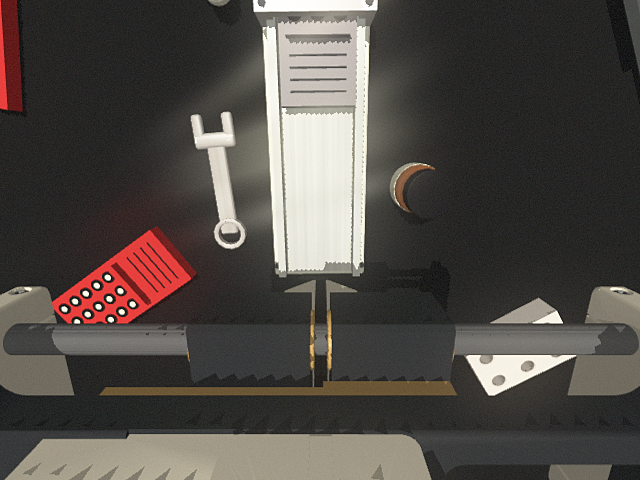

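View pics/fin.png

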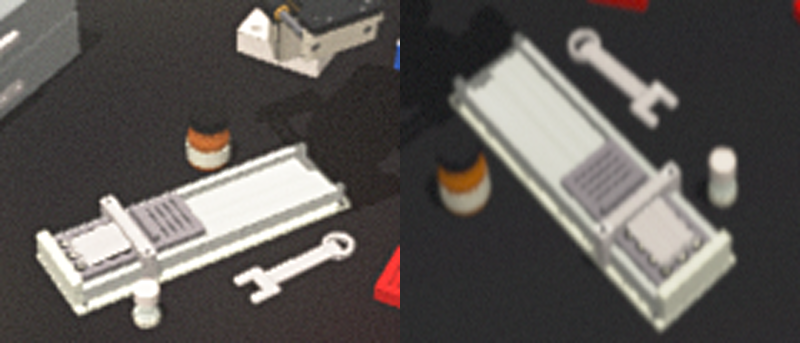

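Run:
```python
from h import *;from bench import *
s=state();rep(s)
for n,uv,z in [("rear edge",(317,107),33),("bar front bottom",(316,13),40),("dock rear end",(318,273),0)]: print(n,wr(s,uv,z))
def fs(u,v): return (245+(u+.5)*140/400-.5,150+(v+.5)*120/343-.5)
def fc(u,v): return (190+(u+.5)*160/400-.5,205+(v+.5)*115/343-.5)
for n,c,uv in [("rear jar",'scene',fc(162,182)),("rear wr",'scene',fc(205,143)),("rear jar s",'side',fs(177,195)),("rear wr s",'side',fs(206,235))]:
    p=ray(c,uv,33)-O;print(n,p@U,p@N)
```

```text
t 10.6 dock x,y,z [-63.5  -0.4 180.5] F along,lat,z [ 1.2 -0.1  0.2] dyaw 0.001 tilt [ 0.001  0.001 -1.   ] w 0.3
rear edge [42.5  1.6]
bar front bottom [108.3   2.1]
dock rear end [-117.4    1.6]
rear jar 39.336318121055484 -33.322474059765774
rear wr 36.44928832717369 20.337194937229373
rear jar s 39.25282789350524 -25.525128080677636
rear wr s 42.40469456085143 38.591608333906954
```

The wrist bearings were computed with a pose 7 mm later than the picture. Corrected, the rear edge is at x ≈ 36 (home: 35), but the outer cameras give 38–41. I'll look at the nose and stop gap directly from above.

Request:
{"fn": "jog_arm", "kwargs": {
  "series": [
    {"slide": [1.0,2.0,0],"yaw": 0},
    {"slide": [2.3,4.6,0],"yaw": 0},
    {"slide": [3.6,7.2,-1],"yaw": 0},
    {"slide": [4.9,9.8,-2],"yaw": 0},
    {"slide": [6,12,-3],"yaw": 0},
    {"slide": [6.7,13.4,-3],"yaw": 0},
    {"slide": [6.7,13.4,-3],"yaw": 0},
    {"slide": [6.7,13.4,-3],"yaw": 0}
  ]
}}

```text
time: 11.27
ee_pos: [633.4, -11.1, 150.1]
orientation: [2.623, 1.57, 2.161]
contact_force: [1.4, -1.3, 0.2]
width: 0.5
```

Request:
{"fn": "jog_arm", "kwargs": {
  "series": [
    {"slide": [0,0,0],"yaw": 0},
    {"slide": [0,0,0],"yaw": 0}
  ]
}}

```text
time: 11.43
ee_pos: [633.1, -14.5, 150.4]
orientation: [-0.737, 1.57, -1.204]
contact_force: [-0.0, -0.0, 0.6]
width: 0.1
```

Run:
```python
from h import *;from bench import *
import cv2
s=state();rep(s);im=read_camera("wrist")[:,:,::-1]
cv2.imwrite("pics/wrist10.png",cv2.resize(im[0:300,190:450],None,fx=2,fy=2,interpolation=cv2.INTER_CUBIC))
rep(state())
```

```text
t 11.43 dock x,y,z [ 84.1  -1.1 150.4] F along,lat,z [-0.  -0.   0.6] dyaw 0.003 tilt [ 0.    -0.001 -1.   ] w 0.1
t 11.48 dock x,y,z [ 84.   -1.1 150.4] F along,lat,z [0.6 0.2 0.5] dyaw 0.003 tilt [ 0.    -0.001 -1.   ] w 0.3
```

View pics/wrist10.png

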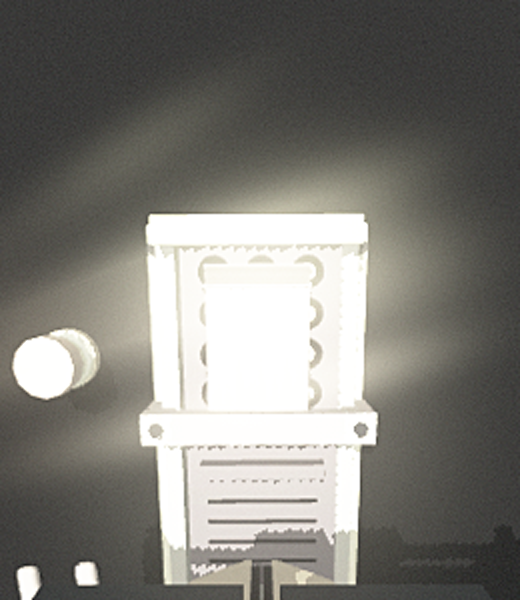

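Run:
```python
from h import *;from bench import *
s=state();rep(s)
c=lambda u,v:(190+u/2,v/2)
for n,uv,z in [("rib front top",c(262,461),43),("bar front top",c(262,446),45),("stop face top",c(257,246),38),("nose",c(257,249),33),("last cap row centre",c(262,392),33)]: print(n,wr(s,uv,z))
```

```text
t 11.48 dock x,y,z [ 84.   -1.1 150.4] F along,lat,z [0.6 0.2 0.5] dyaw 0.003 tilt [ 0.    -0.001 -1.   ] w 0.3
rib front top [94.2 -2.2]
bar front top [100.7  -2.2]
stop face top [175.3  -0.6]
nose [174.5  -0.6]
last cap row centre [120.2  -2.3]
```

The grey tray top runs right up to the stop face: nose at 174.5 and stop at 175.3, with no bed showing between them. I'll back off and hand in.

Request:
{"fn": "jog_arm", "kwargs": {
  "series": [
    {"slide": [-1,-2,2],"yaw": 0},
    {"slide": [-2.5,-5,4],"yaw": 0},
    {"slide": [-4,-8,6],"yaw": 0},
    {"slide": [-5,-10,7],"yaw": 0},
    {"slide": [-5,-10,7],"yaw": 0},
    {"slide": [-5,-10,7],"yaw": 0}
  ]
}}

```text
time: 11.98
ee_pos: [582.8, -115.7, 221.2]
orientation: [-0.164, 1.569, -0.634]
contact_force: [-0.1, -0.4, 0.4]
width: 0.1
```

Run:
```python
from h import *;from bench import *
rep(state());print(finish_job())
```

```text
t 11.98 dock x,y,z [-29.   -1.4 221.2] F along,lat,z [-0.4 -0.1  0.4] dyaw 0.006 tilt [ 0.002 -0.001 -1.   ] w 0.1
the job is handed in; nothing more can be done
None
```

The tray is loaded and, by my last checks, home against the end stop; I handed the job in at about 12 s. I pressed it down about 7 to 8 mm with the shut fingertips and slid it under the crossbar and the drag spring. At the stop the fingertips stalled while the forward push rose to 26 N. Then I eased off, let go and moved clear.

**Last checks:**
- **Position:** from above, the wrist camera put the nose at x ≈ 174.5 mm and the stop face at 175.3 mm, with no gap showing. The rib measured 6.5 mm from the bar, against the nominal 9 mm.
- **Disagreement:** the scene and side cameras put the tray's rear edge at about 38 and 41 mm, against 35 mm for home. Those were rough corner readings, so I went by the wrist view and the stall.
- **Slip:** the fingers slid on the pad for the last part of the travel until they caught the rib.
- **Letting go:** the rib briefly dragged on the fingertips as I lifted (about 6 N). The tray stayed home.
- **Surroundings:** in the last pictures the vial, jar and wrench look unmoved, but I didn't measure them or re-check the items further away. The force reading at hand-in was about zero.

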